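# Take a specimen slide off its hook and show its label to the reader

### The job

Lift the glass slide up and off its hook, find its frosted label end by the cut corner, and hold it still and level, label face up, about 5 cm above the slide outline on the label reader, lined up with it, frosted end beside the reading head. Finish still holding it there, the slide touching nothing but the gripper; leave the ring on its hook and the other things where they are.

Things in the scene. Friction and masses are not known exactly. Their poses are not given: they have to be found in the camera images.
- slide_center (a point): Centre of the loose glass slide: plate 110 (x) x 42 (y) x 5 mm (z), 55 g, 18 mm round hole in the middle. Label end +x: last 30 mm frosted, 10 x 10 mm notch in the corner at +x, -y; other end clear, corners whole. Label face is up, +z. It hangs level, at any yaw, on one hook of the stand, the tip through its hole, underside 100 mm above the bench. May be gripped firmly across its 42 mm width.
- slide_label (a point): Middle of the slide's frosted label end, half-way up: 42 mm from slide_center along the slide's +x. Same axes.
- stand: Fixed steel stand with two upturned hooks; origin on the bench half-way between them. Hooks at x = 0, y = +60 and -60 mm: a collar 28 mm across, top 100 mm above the bench, and on it an upright tip 8 mm thick ending 120 mm above the bench. Below, a 10 mm bar at height 63 mm runs along the stand's +x to an upright at x = 115 mm on a foot plate.
- reader_mark (a point): Fixed label reader: centre of the black slide outline (110 x 42 mm, cut corner drawn) on its base's flat top, 16 mm above the bench. x runs along the outline to the cut-corner end, where the reading head stands; z up. Base x -70 to +150 mm, 110 mm wide; head at its +x end, from x = 112 mm, 60 mm wide, top 80 mm above the bench.
- reader_label (a point): Point of the outline over which the frosted label end belongs: 42 mm from reader_mark along its +x, on the base's top.
- ring: Loose flat steel spacer ring, 48 mm across, 18 mm hole, 6 mm thick, hanging in the same way on the stand's other hook; origin at the centre of its underside. To be left.
- bottle: Loose small amber bottle, 36 mm across, 75 mm tall, standing on the bench; origin at the centre of its underside. To be left.
- slidebox: Loose closed grey slide box, 60 x 80 x 34 mm, on the bench; origin at the centre of its underside. To be left.
- mount: Loose black round metallographic specimen mount, 32 mm across, 22 mm tall, on the bench; origin at the centre of its underside. To be left.

How it is judged:
By the outcome, as a careful person would: the job done as asked, in the order asked, and still so for the second after the job is handed in, while the arm keeps its last pose, push and grip.
It also fails if it takes over 38 s, if anything falls off the work surface, if the arm or the gripper's body presses on something with over 40 N, if the wrist force passes 120 N, or if a joint passes its speed limit or range.

### The arm

A 7-joint arm with a two-finger parallel gripper is mounted at the origin on the work surface. World frame = base frame: x ahead of the robot, y to its left, z up, the work surface at z = 0. Lengths are in m, angles in rad, forces in N, time in s.
With the tool pointing down it reaches from about 0.4 to 0.875 m from the base axis. Payload 19.3 kg.
Tool frame: the origin (TCP) lies at the very end of the fingers, on their centre line; the grasp point (between the pads) lies 19 mm behind it; z points along the fingers, y is the direction in which the jaws open and shut (so a half turn about z gives the same grasp; the last joint's range is limited). The gripper opens to 85 mm and grips with 20 to 120 N. Pads are 22 mm wide; open, the fingers measure 114 mm over their backs; the gripper's body (76 mm by 85 mm) begins 54 mm behind the grasp point. The pads swing forward as they close: fully open they stand 13 mm farther back than shut.
Start: joints at [1.236, 0.521, -0.036, 1.599, 0.021, 1.021, -0.113], TCP at [0.164, -0.603, 0.231] pointing down, gripper open.
Joint ranges: [-2.91, 2.91], [-0.3, 2.13], [-1.5, 1.42], [0.17, 2.43], [-1.26, 4.41], [0.16, 1.93], [-2.52, 2.52]. Speed limits (rad/s): [1.89, 1.89, 2.39, 2.39, 3.01, 3.01, 3.01].

### API

Orientations are given as [roll, pitch, yaw] about the fixed x, y, z axes, in that order (R = Rz(yaw) Ry(pitch) Rx(roll)).
In Python, from workcell import bot, vision, job_done gives the robot as it stands.
- The arm moves only by the tool arm_command, never from a script. Its arguments are lists of equal length, an entry for each row: "gripper": the finger opening in cm, from 0 to 8.54; "slide": the shift along the tool's x, y, z in cm, a list of three; "turn": the turn, a rotation vector about the tool's x, y, z in degrees, a list of three. A call has 1 to 5 rows; each row is the pose to reach, as a shift and turn from the pose commanded when the call began, along the tool's axes at that moment; what a row does not reach only later rows make up. A row lasts 1/8 s, in which the tool goes at most 62.5 mm and 10.7 degrees, less where a joint would pass 70% of its speed; a pose out of reach is approached as far as the arm can. A call with a gripper value outside its range is refused whole. The fingers move at their own pace and stop on an object; "force" is the grip in N (left out, the last holds). Time passes only in rows, so rows that repeat a pose let the fingers close. It gives the time, the measured TCP pose, the force and the opening at its end, in the units of the state.
- bot.observe(): the state, without advancing time (a new reading comes with each control period).
- vision.grab_frame(name): name is "scene" or "top" or "wrist"; returns the picture (400x640x3 uint8, blue, green, red); there is no depth.
- vision.camera_model(name): a dict with "mtx" (3x3 intrinsics, pixels), "T" (4x4, takes a point from camera to world coordinates). Camera axes: x right, y down, z forward; pixel columns grow to the right and rows downward; lengths in m; the calibration is good to about 2 mm. The wrist camera is an equidistant fisheye: a pixel r from the principal point sees the ray r / f radians off the axis. A picture is of the moment at which its call begins: read the wrist's pose just before it. camera_model takes no time and is no camera call; for the wrist camera it gives the pose at the moment of the call.
- job_done(): hands the job in, once; it reports no verdict.
The state is a dict: "clock": time; "qpos": joint angles; "qd": joint speeds; "joint_efforts": joint torques, N m; "position": TCP position; "tool_rot": TCP orientation; "force": force on the tool from outside, world axes, zero at the start; "moment": the same for the moment, N m; "grip_width": finger opening in m.
Only numpy, scipy, OpenCV 4.12 (cv2) and the standard library are available. Lean on these libraries where they do the work, as an engineer would, in place of code of your own. Each camera call takes 0.05 s, during which the arm holds its last target. There are 200 camera calls.

## Working session

There is one attempt and no reset: what is moved stays moved. The work goes in short steps, Python scripts to look and compute and a tool call to move; the robot and the scene stay as the last step left them, time stands still between calls to the robot, and variables do not carry over. Pictures are saved under pics/ and viewed, about 8 in all and at most 12, crops included, and the job is handed in when it is done.

Besides the shell and the picture viewer there is one more tool, called after ">>>" as a command line: name --argument value ..., lists and objects as JSON in quotes. arm_command: Moves the arm, as the interface text tells. Its arguments: {"type":"object","properties":{"gripper":{"type":"array","items":{"type":"number"}},"slide":{"type":"array","items":{"type":"array","items":{"type":"number"}}},"turn":{"type":"array","items":{"type":"array","items":{"type":"number"}}},"force":{"type":"number"}},"required":["gripper","slide","turn"]}

```bash
mkdir -p pics; cat > h.py <<'E'
import numpy as np, cv2
from workcell import bot, vision, job_done
from scipy.spatial.transform import Rotation as R
def cam(n): 
    c=vision.camera_model(n); return np.array(c["mtx"]),np.array(c["T"])
def ray(n,u,v,c=None):
    K,T=c or cam(n); x=(u-K[0,2])/K[0,0]; y=(v-K[1,2])/K[1,1]
    if n=="wrist":
        r=np.hypot(x,y); s=np.sin(r)/r if r>1e-9 else 1; d=np.array([x*s,y*s,np.cos(r)])
    else: d=np.array([x,y,1.])
    return T[:3,3],T[:3,:3]@d
def plane(n,u,v,z,c=None):
    o,d=ray(n,u,v,c); return o+d*(z-o[2])/d[2]
def proj(n,p,c=None):
    K,T=c or cam(n); q=T[:3,:3].T@(np.array(p)-T[:3,3])
    if n=="wrist":
        r=np.hypot(q[0],q[1]); t=np.arctan2(r,q[2]); x,y=q[0]/r*t,q[1]/r*t
    else: x,y=q[0]/q[2],q[1]/q[2]
    return np.array([K[0,0]*x+K[0,2],K[1,1]*y+K[1,2]])
E
python3 - <<'E'
from h import *
s=bot.observe(); print(s["position"],s["tool_rot"],s["clock"])
for n in("top","scene"):
    cv2.imwrite(f"pics/{n}0.png",vision.grab_frame(n)); K,T=cam(n); print(n,K.round(1).tolist(),T.round(3).tolist())
E
```

```text
[ 0.16343338 -0.60290066  0.2307195 ] [-3.14043456e+00  1.04529158e-04  2.64781149e-01] 0.0
top [[364.2, 0.0, 324.9], [0.0, 364.2, 200.7], [0.0, 0.0, 1.0]] [[0.008, -0.982, 0.19, 0.465], [-1.0, -0.004, 0.022, -0.012], [-0.021, -0.19, -0.981, 0.75], [0.0, 0.0, 0.0, 1.0]]
scene [[392.7, 0.0, 320.0], [0.0, 392.7, 202.7], [0.0, 0.0, 1.0]] [[-0.105, 0.661, -0.743, 1.256], [0.994, 0.069, -0.079, 0.082], [-0.001, -0.747, -0.665, 0.709], [0.0, 0.0, 0.0, 1.0]]
```

View pics/top0.png

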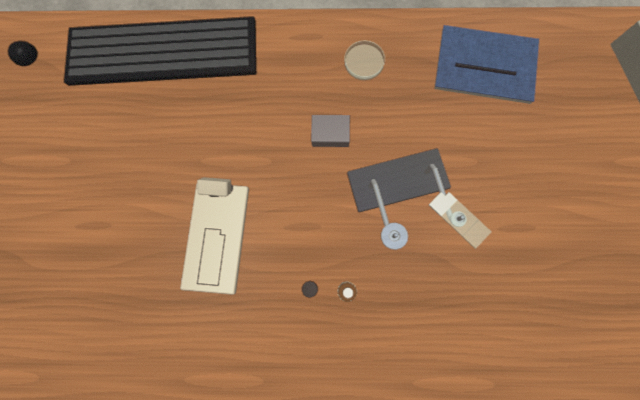

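View pics/scene0.png

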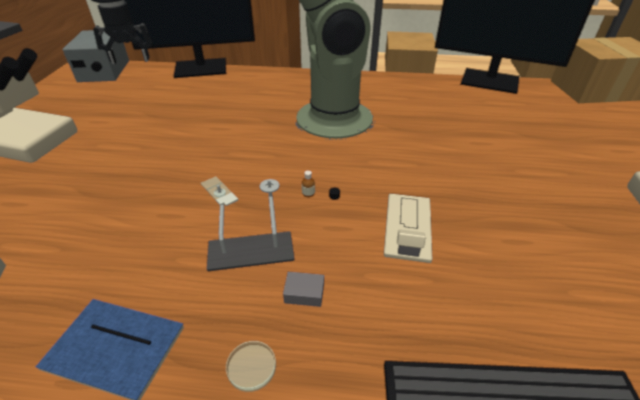

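The top view shows the slide on a hook around (460,219) with its white end at (443,204). The ring is at (394,236). The reader is at (213,240), with its head at the top (+x) and the outline at about (212,257). Next I'll measure from the masks.

```bash
python3 - <<'E'
from h import *
im=cv2.imread("pics/top0.png")
a=cv2.resize(im[180:260,415:505],None,fx=7,fy=7,interpolation=cv2.INTER_CUBIC)
b=cv2.resize(im[170:300,175:255],None,fx=4.3,fy=4.3,interpolation=cv2.INTER_CUBIC)
H=max(a.shape[0],b.shape[0]); c=np.zeros((H,a.shape[1]+b.shape[1],3),np.uint8); c[:a.shape[0],:a.shape[1]]=a; c[:b.shape[0],a.shape[1]:]=b
c=cv2.resize(c,None,fx=.8,fy=.8); print(c.shape); cv2.imwrite("pics/z.png",c)
hsv=cv2.cvtColor(im,cv2.COLOR_BGR2HSV)
print(hsv[235,478],hsv[204,443],hsv[222,475],hsv[250,500],hsv[270,190], hsv[250,212])
E
```

```text
(448, 779, 3)
[ 19  59 190] [ 26  16 225] [ 20  58 181] [ 13 141 152] [ 23  43 218] [ 23  40 221]
```

View pics/z.png

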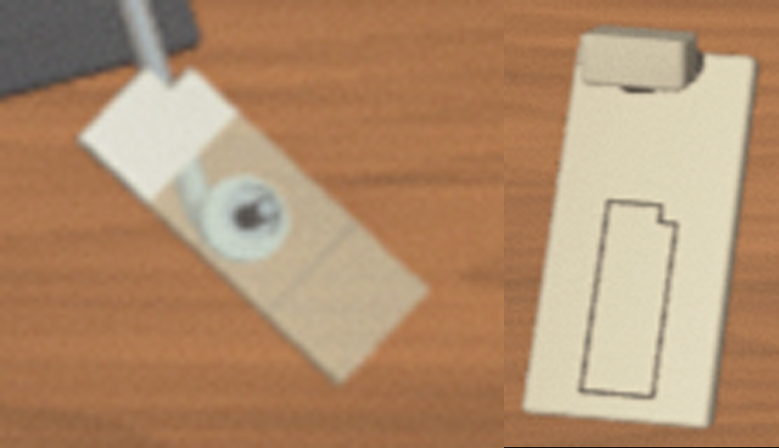

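The crops show the notch on the slide's -y side at its white end. That confirms the label face is up. The reader's cut corner is top right, matching.

```bash
cat > m.py <<'E'
from h import *
def q(l,p,o,s,z):
    P=[plane("top",o[0]+u/s,o[1]+v/s,z) for u,v in p]   # order: +x+y, -x+y, -x-y
    c=(P[0]+P[2])/2; d=P[0]-P[1]; w=P[1]-P[2]
    print(l,"c",c.round(4),"len",np.linalg.norm(d).round(4),np.linalg.norm(w).round(4),"yaw",np.degrees(np.arctan2(d[1],d[0])).round(1),np.degrees(np.arctan2(-w[0],w[1])).round(1)); return c
q("slide",[(80,138),(340,382),(428,290)],(415,180),5.6,.105)
q("mark",[(607-504,200),(580-504,391),(654-504,397)],(175,170),3.44,.016)
for n,u,v,z in(("ring",394,236,.106),("bottle",348,293,.075),("mount",310,289,.022)): print(n,plane("top",u,v,z).round(3))
s=bot.observe(); print(s["position"],np.degrees(s["tool_rot"]),s["qpos"])
print(R.from_euler("xyz",s["tool_rot"]).as_matrix().round(3))
E
python3 m.py
```

```text
slide c [ 0.5598 -0.2379  0.105 ] len 0.1088 0.0412 yaw 45.0 44.5
mark c [0.493  0.2304 0.016 ] len 0.1107 0.0432 yaw -4.1 -4.0
ring [ 0.527 -0.12   0.106]
bottle [ 0.427 -0.04   0.075]
mount [0.431 0.032 0.022]
[ 0.16343105 -0.60293288  0.23078023] [-1.79940895e+02  3.77169728e-03  1.51672409e+01] [ 1.23582283  0.52195169 -0.03629488  1.59996527  0.02117296  1.02109333
 -0.11280215]
[[ 0.965  0.262 -0.   ]
 [ 0.262 -0.965  0.001]
 [-0.    -0.001 -1.   ]]
```

>>> arm_command --gripper '[7, 7, 7, 7, 7]' --slide '[[4.8, -2.5, 0], [9.6, -5, 0], [14.4, -7.5, 0], [19.2, -10, 0], [24, -12.5, 0]]' --turn '[[0, 0, 0], [0, 0, 0], [0, 0, 0], [0, 0, 0], [0, 0, 0]]'

```text
clock: 0.72
position: [0.3635, -0.4184, 0.2312]
tool_rot: [-3.141, 0.0, 0.265]
force: [0.3, -0.5, -0.6]
grip_width: 0.0698
```

>>> arm_command --gripper '[7, 7, 7, 7, 7]' --slide '[[4.8, -2.5, 0], [9.6, -5, 0], [14.4, -7.5, 0], [19.2, -10, 0], [20, -11.5, 0]]' --turn '[[0, 0, -6], [0, 0, -12], [0, 0, -18], [0, 0, -24], [0, 0, -30]]'

```text
clock: 1.35
position: [0.5277, -0.2532, 0.2308]
tool_rot: [-3.141, -0.001, 0.796]
force: [-0.6, -0.7, -0.9]
grip_width: 0.0701
```

```bash
python3 - <<'E'
from h import *
s=bot.observe(); K,T=cam("wrist"); im=vision.grab_frame("wrist"); cv2.imwrite("pics/w1.png",im)
np.savez("w1.npz",K=K,T=T); print(s["position"],s["tool_rot"],s["qpos"].round(2) if hasattr(s["qpos"],"round") else s["qpos"],K.round(1).tolist(),T.round(3).tolist())
print(proj("wrist",[.5598,-.2379,.105],(K,T)))
E
```

```text
[ 0.52766051 -0.25320971  0.23079105] [-3.14079937e+00 -1.24061278e-03  7.95835550e-01] [ 0.54  0.47 -0.27  1.7   0.14  0.99 -0.56] [[309.7, 0.0, 320.0], [0.0, 309.7, 199.2], [0.0, 0.0, 1.0]] [[0.714, -0.668, -0.211, 0.581], [-0.7, -0.681, -0.213, -0.197], [-0.001, 0.3, -0.954, 0.373], [0.0, 0.0, 0.0, 1.0]]
[335.29991813 155.56530453]
```

View pics/w1.png

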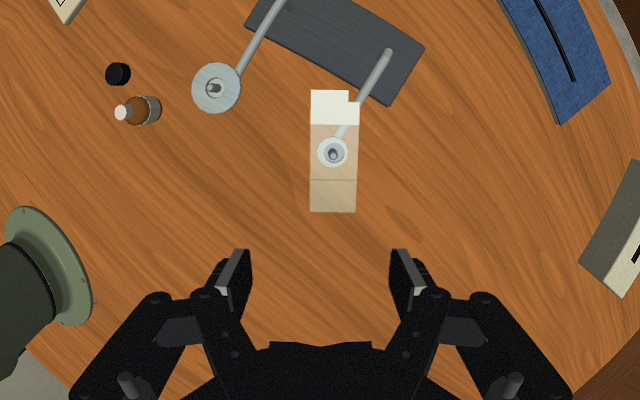

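The wrist view shows the slide upright in frame, with corners at about (311,90), (310,212) and (356,212) and the notch at (354,96). The ring is well clear to the left.

```bash
python3 - <<'E'
from h import *
z=np.load("w1.npz"); c=(z["K"],z["T"]); im=cv2.imread("pics/w1.png")
hsv=cv2.cvtColor(im,cv2.COLOR_BGR2HSV); m=((hsv[...,1]<95)&(hsv[...,2]>140)).astype(np.uint8)
sub=np.zeros_like(m); sub[80:222,300:366]=m[80:222,300:366]
sub=cv2.morphologyEx(sub,cv2.MORPH_OPEN,np.ones((3,3)))
cs=max(cv2.findContours(sub,0,1)[0],key=cv2.contourArea)[:,0]; print(cs.min(0),cs.max(0),[cs[(cs@np.array(k)).argmin()] for k in((1,1),(1,-1),(-1,-1))])
P=[plane("wrist",*(cs[(cs@np.array(k)).argmin()]+np.array(o)),.105,c) for k,o in(((1,1),(0,0)),((1,-1),(0,1)),((-1,-1),(1,1)))]
d=P[0]-P[1];w=P[1]-P[2];cc=(P[0]+P[2])/2
print(cc,np.linalg.norm(d),np.linalg.norm(w),np.degrees(np.arctan2(d[1],d[0])),np.degrees(np.arctan2(-w[0],w[1])))
s=bot.observe(); Rt=R.from_euler("xyz",s["tool_rot"]); 
print("hole",plane("wrist",333,152,.105,c)); print("shift",Rt.inv().apply(cc-s["position"]))
E
```

```text
[310  88] [365 211] [array([311,  89], dtype=int32), array([310, 211], dtype=int32), array([354, 211], dtype=int32)]
[ 0.56101718 -0.23517234  0.105     ] 0.11022405944530263 0.04146140160824445 44.7264466061046 45.49146974446438
hole [ 0.56055243 -0.23422265  0.105     ]
shift [0.03565151 0.0127678  0.1258402 ]
```

>>> arm_command --gripper '[7, 7, 7, 7, 7]' --slide '[[3.55, 1.2, 0], [3.55, 1.2, 4], [3.55, 1.2, 8], [3.55, 1.2, 8], [3.55, 1.2, 8]]' --turn '[[0, 0, 0.6], [0, 0, 0.6], [0, 0, 0.6], [0, 0, 0.6], [0, 0, 0.6]]'

```text
clock: 2.02
position: [0.5594, -0.2403, 0.1527]
tool_rot: [3.14, -0.0, 0.777]
force: [0.2, -0.8, 0.1]
grip_width: 0.0701
```

```bash
python3 - <<'E'
from h import *
s=bot.observe(); K,T=cam("wrist"); im=vision.grab_frame("wrist")
np.savez("w2.npz",K=K,T=T); cv2.imwrite("pics/w2.png",im); print(s["position"],s["tool_rot"],s["force"])
E
```

```text
[ 0.55937294 -0.24027999  0.1526833 ] [ 3.14048509e+00 -4.40046146e-04  7.76885209e-01] [ 0.15244905 -0.81491199  0.05341406]
```

View pics/w2.png

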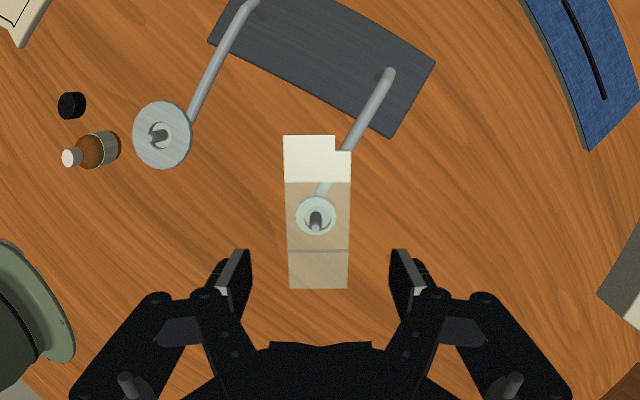

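```bash
python3 - <<'E'
from h import *
z=np.load("w2.npz"); c=(z["K"],z["T"])
P=[plane("wrist",u,v,.105,c) for u,v in((284,136),(290,289),(347.5,289))]
d=P[0]-P[1];w=P[1]-P[2];cc=(P[0]+P[2])/2
print(cc,np.linalg.norm(d),np.linalg.norm(w),np.degrees(np.arctan2(d[1],d[0])),np.degrees(np.arctan2(-w[0],w[1])))
s=bot.observe(); Rt=R.from_euler("xyz",s["tool_rot"]); print(s["position"],"shift",Rt.inv().apply(cc-s["position"]))
# tool-axis check in camera frame
print((c[1][:3,:3].T@(Rt.apply([0,0,.0])+s["position"]-c[1][:3,3])).round(4), proj("wrist",s["position"],c))
E
```

```text
[ 0.56075585 -0.23612276  0.105     ] 0.10947468033417829 0.0420311929149207 44.52589063918587 44.47510895333012
[ 0.55962996 -0.24027222  0.15303641] shift [ 0.00367284 -0.00226021  0.04803523]
[0.0012 0.0314 0.1582] [322.3583856  259.90846141]
```

>>> arm_command --gripper '[7, 7, 7, 7, 7]' --slide '[[0.35, -0.2, 0], [0.35, -0.2, 2.5], [0.35, -0.2, 5], [0.35, -0.2, 7.1], [0.35, -0.2, 7.1]]' --turn '[[0, 0, 0], [0, 0, 0], [0, 0, 0], [0, 0, 0], [0, 0, 0]]'

```text
clock: 2.7
position: [0.5597, -0.2355, 0.0799]
tool_rot: [-3.14, 0.001, 0.778]
force: [0.2, -1.4, 0.9]
grip_width: 0.0699
```

>>> arm_command --gripper '[5.2, 4.6, 4, 3.8, 3.8]' --slide '[[0, 0, 0], [0, 0, 0], [0, 0, 0], [0, 0, 0], [0, 0, 0]]' --turn '[[0, 0, 0], [0, 0, 0], [0, 0, 0], [0, 0, 0], [0, 0, 0]]' --force 40

```text
clock: 3.32
position: [0.5606, -0.236, 0.0814]
tool_rot: [3.14, -0.001, 0.778]
force: [-1.3, 1.3, 8.4]
grip_width: 0.0413
```

>>> arm_command --gripper '[3, 3, 3, 3, 3]' --slide '[[0, 0, 0], [0, 0, -1], [0, 0, -3], [0, 0, -6], [0, 0, -9]]' --turn '[[0, 0, 0], [0, 0, 0], [0, 0, 0], [0, 0, 0], [0, 0, 0]]' --force 60

```text
clock: 3.95
position: [0.56, -0.2358, 0.172]
tool_rot: [3.141, -0.0, 0.778]
force: [-0.5, -0.3, -0.3]
grip_width: 0.0407
```

```bash
python3 - <<'E'
from h import *
s=bot.observe(); K,T=cam("wrist"); im=vision.grab_frame("wrist")
np.savez("w3.npz",K=K,T=T); cv2.imwrite("pics/w3.png",im); print(s["position"],s["tool_rot"],s["force"],s["grip_width"])
E
```

```text
[ 0.56002978 -0.23582871  0.17196413] [ 3.14127994e+00 -2.26845551e-04  7.77908815e-01] [-0.4795011  -0.26836516 -0.27457218] 0.04065043370430086
```

View pics/w3.png

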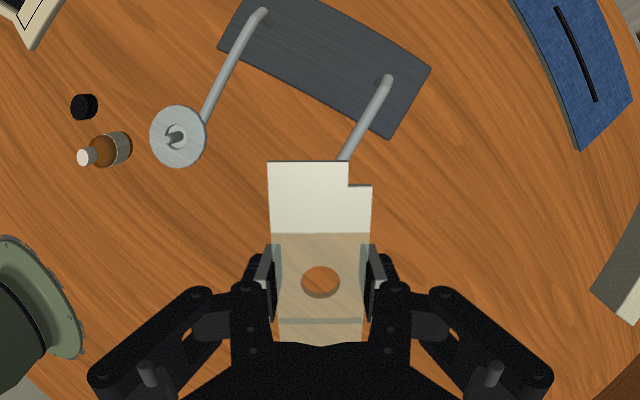

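>>> arm_command --gripper '[3, 3, 3, 3, 3]' --slide '[[2, -3, -1], [5, -7, -1], [8, -11, -1], [11, -15, -1], [13, -18, -1]]' --turn '[[0, 0, 6], [0, 0, 14], [0, 0, 24], [0, 0, 33], [0, 0, 42]]'

```text
clock: 4.62
position: [0.5261, -0.0141, 0.181]
tool_rot: [-3.141, -0.001, 0.041]
force: [-0.1, -0.9, -0.6]
grip_width: 0.0405
```

```bash
python3 - <<'E'
from h import *
z=np.load("w3.npz"); c=(z["K"],z["T"])
for h in(.190,.195,.2):
    f=lambda u,v:plane("wrist",u,v,h,c)
    a,b,d,e,n=f(267,161),f(320,281),f(276,345),f(348,160),f(372,186)
    Rt=R.from_euler("xyz",[3.14128,0,.77791]); t=[.56003,-.23583,.17196]
    print(h,"end width(32)",np.linalg.norm(a-e).round(4),"notch y",[Rt.inv().apply(p-t)[:2].round(4).tolist() for p in(a,e,n,b,d)])
s=bot.observe(); K,T=cam("wrist"); im=vision.grab_frame("wrist")
np.savez("w4.npz",K=K,T=T); cv2.imwrite("pics/w4.png",im); print(s["position"],s["tool_rot"],s["force"],s["grip_width"],s["qpos"])
print(proj("wrist",[.493,.2304,.016],(K,T)))
E
```

```text
0.19 end width(32) 0.033 notch y [[0.0551, -0.0227], [0.0554, 0.0104], [0.0445, 0.0207], [-0.0015, -0.001], [-0.0445, -0.025]]
0.195 end width(32) 0.0317 notch y [[0.056, -0.0218], [0.0563, 0.0099], [0.0458, 0.0198], [0.0017, -0.001], [-0.0396, -0.0241]]
0.2 end width(32) 0.0304 notch y [[0.0569, -0.0209], [0.0572, 0.0095], [0.0471, 0.019], [0.0049, -0.001], [-0.0346, -0.0231]]
[ 0.52607393 -0.014084    0.18100752] [-3.14101812e+00 -8.75662836e-04  4.11061070e-02] [-0.05858621 -0.89151394 -0.61769597] 0.040542861456658814 [ 0.0035668   0.43115085 -0.1172892   1.90669661  0.06707473  0.80657087
 -1.67917016]
[119.6611779  201.77293692]
```

View pics/w4.png

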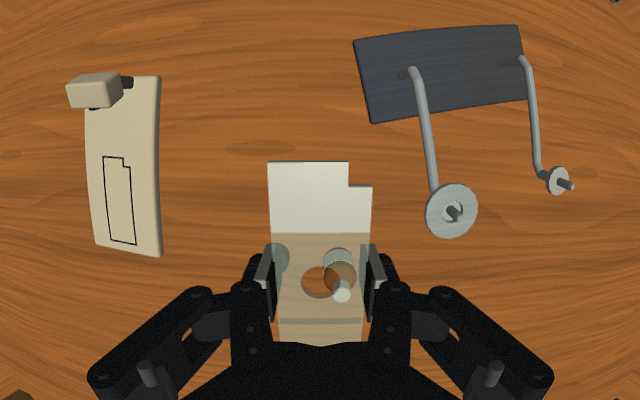

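The slide is held squarely and nothing else has moved. The outline corners are visible at (103,156), (111,240) and (137,244). The ring is still on its hook.

```bash
python3 - <<'E'
from h import *
z=np.load("w4.npz"); c=(z["K"],z["T"])
P=[plane("wrist",u,v,.016,c) for u,v in((103,156),(111,240),(137,244))]
d=P[0]-P[1];w=P[1]-P[2];cc=(P[0]+P[2])/2
print(cc,np.linalg.norm(d),np.linalg.norm(w),np.degrees(np.arctan2(d[1],d[0])),np.degrees(np.arctan2(-w[0],w[1])))
s=bot.observe(); yaw=np.radians(-4.1); Rg=R.from_euler("xyz",[np.pi,0,yaw])
t=np.array([.493,.2304,.068-.0208])-Rg.apply([.0015,-.001,0]); Rt=R.from_euler("xyz",s["tool_rot"])
print(t,"shift",Rt.inv().apply(t-s["position"])*100,"turn",np.degrees((Rt.inv()*Rg).as_rotvec()))
E
```

```text
[0.49388989 0.23139644 0.016     ] 0.11106699923452254 0.043492501712890805 -4.501416711436951 -1.7272816131759388
[0.49143234 0.22950981 0.0472    ] shift [ -2.57583577 -23.98645087  13.43943837] turn [-0.14470852 -0.02569773  6.08792543]
```

>>> arm_command --gripper '[3, 3, 3, 3, 3]' --slide '[[-0.5, -5, 0], [-1, -10, 0], [-1.6, -15, 0], [-2.2, -20, 0], [-2.6, -24, 0]]' --turn '[[0, 0, 1], [0, 0, 2], [0, 0, 3], [0, 0, 4.5], [0, 0, 6]]'

```text
clock: 5.3
position: [0.4892, 0.2242, 0.181]
tool_rot: [-3.141, -0.001, -0.059]
force: [1.1, -0.4, 0.3]
grip_width: 0.0404
```

>>> arm_command --gripper '[3, 3, 3, 3, 3]' --slide '[[0, 0, 0.5], [0, 0, 3.5], [0, 0, 7], [0, 0, 10], [0, 0, 10]]' --turn '[[0, 0, 0], [0, 0, 0], [0, 0, 0], [0, 0, 0], [0, 0, 0]]'

```text
clock: 5.92
position: [0.4889, 0.2208, 0.0791]
tool_rot: [3.14, 0.003, -0.06]
force: [-0.3, 0.1, 0.4]
grip_width: 0.0404
```

```bash
cat > g.py <<'E'
from h import *
s=bot.observe(); Rg=R.from_euler("xyz",[np.pi,0,np.radians(-4.1)])
t=np.array([.4933,.2307,.068-.0208])-Rg.apply([.0015,-.001,0]); Rt=R.from_euler("xyz",s["tool_rot"])
print(s["position"],s["force"],s["grip_width"],"shift",Rt.inv().apply(t-s["position"])*100,"turn",np.degrees((Rt.inv()*Rg).as_rotvec()))
E
python3 g.py
```

```text
[0.48890228 0.22084639 0.07909229] [-0.3252369   0.05416403  0.42001858] 0.04035420081458958 shift [ 0.23709395 -0.91777451  3.1868761 ] turn [0.10966124 0.15094514 0.65671354]
```

>>> arm_command --gripper '[3, 3, 3, 3, 3]' --slide '[[0.2, -0.9, 0.5], [0.2, -0.9, 1.8], [0.2, -0.9, 3.2], [0.2, -0.9, 3.2], [0.2, -0.9, 3.2]]' --turn '[[0, 0, 0.6], [0, 0, 0.6], [0, 0, 0.6], [0, 0, 0.6], [0, 0, 0.6]]'

```text
clock: 6.55
position: [0.4921, 0.231, 0.0484]
tool_rot: [3.142, 0.0, -0.07]
force: [-1.1, 1.1, 0.1]
grip_width: 0.0405
```

```bash
python3 g.py; python3 - <<'E'
from h import *
a=vision.grab_frame("wrist"); b=vision.grab_frame("top"); cv2.imwrite("pics/w5.png",a)
b=cv2.resize(b[140:320,165:500],None,fx=2.3,fy=2.3,interpolation=cv2.INTER_CUBIC); cv2.imwrite("pics/t5.png",b)
for p in([.493,.2304,.0705],): print((proj("top",p)-[165,140])*2.3)
E
python3 g.py
```

```text
[0.49214829 0.23100317 0.04835819] [-1.06954841  1.11792319  0.06723511] 0.04054623181708317 shift [-0.03308014  0.12195882  0.11583302] turn [0.00450656 0.00700918 0.06491438]
[ 85.39081873 264.88595745]
[0.4923598  0.23107272 0.04865178] [-0.13779371  0.3227839  -1.28089727] 0.040027149855629274 shift [-0.05375751  0.13043509  0.14512042] turn [-0.01503713 -0.02473803  0.06105147]
```

View pics/w5.png

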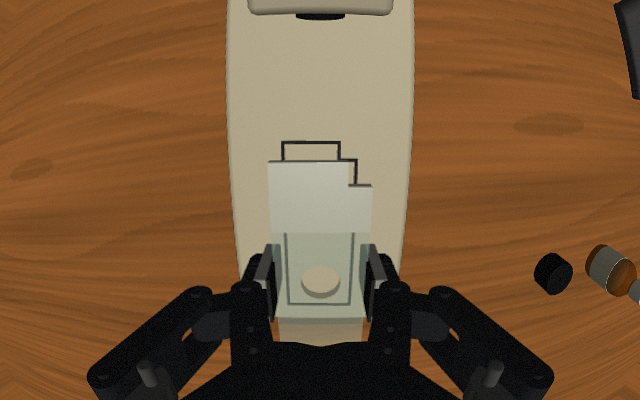

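View pics/t5.png

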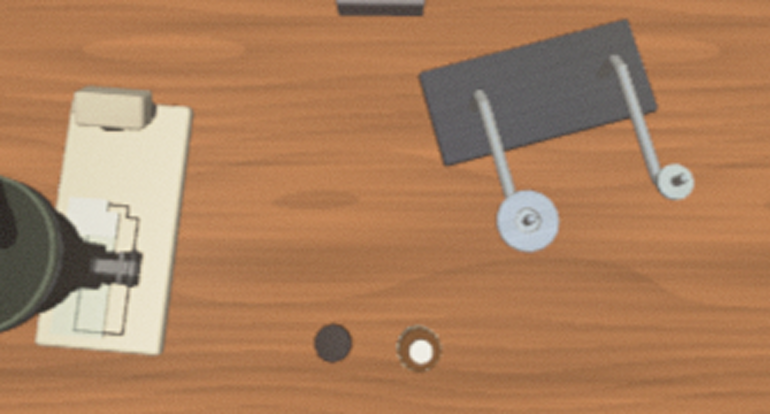

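The slide sits over the outline with the notches on the same side and the frosted end towards the head. The ring, bottle, mount and stand look unmoved. Now a numeric alignment check in this wrist view.

```bash
python3 - <<'E'
from h import *
c=cam("wrist"); s=bot.observe(); zt=s["position"][2]+.0233
def f(P):
    d=P[0]-P[1]; return np.degrees(np.arctan2(d[1],d[0])).round(2)
o=[plane("wrist",u,v,.016,c) for u,v in((282,142),(288,304),(350.5,304))]
oc=(o[0]+o[2])/2; print("outline",oc,np.linalg.norm(o[0]-o[1]),f(o))
Rt=R.from_euler("xyz",s["tool_rot"]); print("tool yaw",np.degrees(s["tool_rot"]))
a=plane("wrist",268,161.5,zt,c); b=plane("wrist",372,185.5,zt,c); h=plane("wrist",320.5,281,zt,c)
k=Rt.inv()
for n,p in(("label+y corner",a),("notch corner",b),("hole",h)): print(n,(k.apply(p-oc)*1000).round(1))
E
```

```text
outline [0.49311427 0.23241019 0.016     ] 0.11032635848790898 -4.44
tool yaw [-1.79984976e+02 -2.47460381e-02 -4.03895177e+00]
label+y corner [ 54.3 -20.  -55.9]
notch corner [ 44.6  21.1 -55.9]
hole [  0.3   0.5 -56. ]
```

Alignment is within about 1 mm and 0.4°, with the underside about 51 mm above the outline. I'll lower it slightly, let it settle and hand in.

>>> arm_command --gripper '[3, 3, 3, 3, 3]' --slide '[[0, 0, 0.1], [0, 0, 0.1], [0, 0, 0.1], [0, 0, 0.1], [0, 0, 0.1]]' --turn '[[0, 0, 0.2], [0, 0, 0.2], [0, 0, 0.2], [0, 0, 0.2], [0, 0, 0.2]]'

```text
clock: 7.28
position: [0.4921, 0.2311, 0.0473]
tool_rot: [3.142, 0.0, -0.074]
force: [-0.9, 0.1, -0.2]
grip_width: 0.0404
```

```bash
python3 g.py; python3 -c "
from h import *
s=bot.observe(); print(abs(np.array(s['qd'])).max(), s['clock']); print(job_done())"
```

```text
[0.49213127 0.23106011 0.04730713] [-0.92145838  0.07283352 -0.24805484] 0.04038973278523025 shift [-0.03055588  0.12763354  0.01071621] turn [ 0.00127029  0.00102775 -0.13258188]
0.0019466870265352253 7.275
the job is handed in; nothing more can be done
None
```

I lifted the slide off its hook, gripped across its width, and carried it to the reader. It is now held level and label face up over the outline, with the frosted, notched end towards the reading head. I handed the job in at 7.3 s.

- **Alignment:** the last camera check put the slide within about 1 mm of the outline and about 0.4° off in yaw. I then turned it a further 0.2° to reduce that.
- **Height:** the underside is about 50 mm above the outline.
- **Stillness and contact:** the arm was at rest (joint speeds under 0.002 rad/s) with tool force under 1 N. That fits the slide touching only the gripper.
- **Other things:** in the last top view the ring was still on its hook, and the bottle, mount and stand looked unmoved. That view showed only the edge of the slide box, but nothing went near it.
- **Disagreement:** the two outline measurements from the reader approach differed by about 1–2 mm across its width. The commanded target was about 1.3 mm from the final pose in that direction; I kept the close-up camera reading.

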